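# Clamp the bauble mould

### The arm

A 7-joint arm with a two-finger parallel gripper is mounted at the origin on the work surface. World frame = base frame: x ahead of the robot, y to its left, z up, the work surface at z = 0. Lengths are in m, angles in rad, forces in N, time in s.
With the tool pointing down it reaches from about 0.35 to 0.9 m from the base axis. Payload 8.1 kg.
Tool frame: the origin (TCP) lies midway between the tips of the shut fingers; the grasp point (between the pads) lies arm.grasp_offset behind it (arm.grasp_offset is the distance from the TCP to the grasp point, in m); z points along the fingers, y is the line along which they close (so a half turn about z gives the same grasp; the last joint's range is limited). The gripper opens to 92 mm and grips with 3 to 60 N. Pads are 19 mm wide; open, the fingers measure 130 mm over their backs; the gripper's body (75 mm by 190 mm) begins 47 mm behind the grasp point.
Start: joints at [1.207, 0.434, 0.025, 1.573, -0.012, 1.134, -0.075], TCP at [0.161, -0.604, 0.227] pointing down, gripper open.
Joint ranges: [-2.62, 2.62], [-0.44, 2.09], [-1.27, 1.32], [0.08, 2.57], [-1.32, 4.46], [0.12, 2], [-2.74, 2.74]. Speed limits (rad/s): [2.22, 2.22, 3.01, 3.01, 3.14, 3.14, 3.14].

### API

Orientations are given as a rotation vector (axis times angle).
In Python, from cell import observe, imaging, arm gives the robot as it stands.
- The arm moves only by the tool apply_moves, never from a script. Its argument "commands" is a list of rows, each a list of 5 numbers: the opening in per cent of the stroke, from 0 (shut) to 100 (fully open), then the shift along the world's x, y, z in units of 0.06 m (1.0 is 0.06 m), then the turn about the world's z in units of 0.5 rad (1.0 is 0.5 rad). A call has 1 to 12 rows; each row shifts and turns the commanded pose from where the row before left it; what a row does not reach is not made up. A row lasts 1/8 s, in which the tool goes at most 62.5 mm and 10.7 degrees, less where a joint would pass 70% of its speed; a pose out of reach is approached as far as the arm can. A call with a number of a shift or a turn outside -1 to 1 is refused whole. A call with a gripper value outside its range is refused whole. The fingers move at their own pace and stop on an object; "newtons" is the grip in N (left out, the last holds). Time passes only in rows, so rows that do not move let the fingers close. It gives the time, the measured TCP pose, the force, the opening and the grip force at its end, in the units of the state.
- observe(): the state, without advancing time (a new reading comes with each control period).
- imaging.get_image(name): name is "scene" or "side" or "wrist"; returns (picture, depth): 420x560x3 uint8, red, green, blue; 420x560 float32, m along the optical axis (not along the pixel's ray), 0 where there is no reading.
- imaging.camera_params(name): a dict with "camera_matrix" (3x3 intrinsics, pixels), "origin" and "rotation" of the camera in the world; the wrist camera has in their place "tool_from_camera" (4x4, takes a point from camera to tool coordinates, whose origin is the TCP and whose axes are the flange's). Camera axes: x right, y up, looking along -z (the intrinsics and any distortion apply to the point x, -y, -z); pixel columns grow to the right and rows downward; lengths in m; the calibration is good to about 2 mm. The wrist camera is an equidistant fisheye: a pixel r from the principal point sees the ray r / f radians off the axis. A picture is of the moment at which its call begins: read the wrist's pose just before it. camera_params takes no time and is no camera call.
- arm.sign_off(): hands the job in; it is judged then, once.
The state is a dict: "clock": time; "joints": joint angles; "dq": joint speeds; "joint_efforts": joint torques, N m; "position": TCP position; "ee_rot": TCP orientation; "force": force on the tool from outside, world axes, zero at the start; "ft_torque": the same for the moment, N m; "width": opening from 0.0 (shut) to 1.0 (fully open); "gripper_force": force on a finger pad.
Only numpy, scipy, OpenCV 4.12 (cv2) and the standard library are available. Lean on these libraries where they do the work, as an engineer would, in place of code of your own. Each camera call takes 0.05 s, during which the arm holds its last target. There are 200 camera calls.

### The job

Close up the plaster bauble mould: push the forked clamp plate along its guides until its slot is fully home against the stud, then tighten the wing nut clockwise, in short turns between the two pouring cups, until it bears firmly on the plate. Go by feel and stop when it is snug, because forcing it cracks the plaster; do not push against the thin pouring cups, and leave the other things on the bench where they are.

Things in the scene. Friction and masses are not known exactly. Their poses are not given: they have to be found in the camera images.
- mould: fixed white plaster mould, 130 (x) x 180 (y, -115 to +65) mm, top face 56 mm up, on a plywood foot. Origin: on the bench under the stud's axis; z up. The 10 mm steel stud rises 18 mm above the top face at x = y = 0; two 5 mm high plaster ribs along y, inner faces at x = +-19.5 mm, guide the plate
- plate: loose dark steel clamp plate 35 x 130 mm, 6-7 mm thick, flat on the mould between the ribs (2 mm play a side), y axis along the mould's. Origin: underside, over the stud's axis when home. 13 mm slot from the +y end to y = -5 mm straddles the stud. Starts 32-42 mm short: push to mould +y till it stops. Grip: 16 x 16 mm post at y = -72 mm, 7 to 36 mm up
- nut: wing nut. Origin: axis, underside of its 25 mm flange; wings 5 mm thick along +-x, 5.5-24.5 mm off the axis, 8-34 mm up; hub 18 mm wide, 13 mm high. Sinks 6 mm a turn clockwise from above. Under the flange a washer stack of unknown thickness, 0.6-2.4 mm, starts 0.9-3.3 mm clear of the plate. Free: under 0.05 N m; bearing: climbs fast. Snug 0.2-0.35 N m; over 0.6 cracks the plaster
- cup_a: thin ceramic pouring cup 30 mm wide, 42 mm high, standing on the mould's top, 47 mm from the stud towards mould -x, so 32 mm clear from the nut's axis. Origin: its foot. Fragile
- cup_b: the same cup on the other side of the nut, 47 mm towards mould +x. Origin: its foot. Fragile
- tin: loose brass tin 24 mm wide, 18 mm high, on the mould's top beside the plate's grip post, about 50 mm towards mould -x. Leave alone. Origin: its underside
- jar: amber jar, 56 mm wide, 75 mm high, beside the mould. Leave alone. Origin: its underside
- paint_pot: lidded paint pot, 60 mm wide, 50 mm high, beyond the mould's +y end. Leave alone. Origin: its underside
- glue: white squeeze bottle, 44 mm wide, 130 mm high, beside the mould. Leave alone. Origin: its underside
- bauble: white bauble 60 mm wide in a wooden ring stand, 86 mm high in all. Leave alone. Origin: the stand's underside
- brush: paint brush 170 mm long lying on the bench. Leave alone
- offcut: wooden offcut 50 x 130 x 22 mm lying on the bench. Leave alone. Origin: its underside
Not all that is in view belongs to the job. What is shaped like the plate but orange or turquoise is not meant. There is more than one size of the mould; the job needs the larger.

How it is judged:
By the outcome, as a careful person would: the job done as asked, in the order asked, and still so for the second after the job is handed in, with the robot touching nothing.
It also fails if it takes over 70 s, if anything falls off the work surface, if the arm or the gripper's body presses on something with over 40 N, if the wrist force passes 120 N, or if a joint passes its speed limit or range.

## Working session

There is one attempt and no reset: what is moved stays moved. The work goes in short steps, Python scripts to look and compute and a tool call to move; the robot and the scene stay as the last step left them, time stands still between calls to the robot, and variables do not carry over. Pictures are saved under pics/ and viewed, at most 10 in all, crops included, and the job is handed in when it is done.

Besides the shell and the picture viewer there is one more tool, called as name([rows], argument=value, ...), one row to a line, values as JSON. apply_moves: Moves the arm, as the interface text tells. Its arguments: {"type":"object","properties":{"commands":{"type":"array"},"newtons":{"type":"number"}},"required":["commands"]}

```bash
mkdir -p pics; ls; cat > h.py <<'E'
import numpy as np, cv2
from cell import observe, imaging, arm
def cam(n): return imaging.camera_params(n)
def snap(n,f):
    p,d=imaging.get_image(n); cv2.imwrite('pics/'+f+'.png',p[:,:,::-1]); np.save('pics/'+f+'.npy',d); return p,d
def ray(c,uv):
    K=np.array(c['camera_matrix']); v=np.linalg.inv(K)@np.array([uv[0],uv[1],1.])
    return np.array(c['origin']),np.array(c['rotation'])@np.array([v[0],-v[1],-v[2]])
def onz(c,uv,z):
    o,r=ray(c,uv); return o+r*(z-o[2])/r[2]
def dep(c,uv,d):
    o,r=ray(c,uv); return o+r*d
E
python3 - <<'E'
from h import *
for n in('scene','side'):
    c=cam(n); print(n,c)
    snap(n,n+'0')
print(cam('wrist')); snap('wrist','wrist0'); print(observe(), arm.grasp_offset)
a=cv2.imread('pics/scene0.png')
E
```

```text
pics
scene {'camera_matrix': array([[532.47868458,   0.        , 287.76842567],
       [  0.        , 532.47868458, 204.70008782],
       [  0.        ,   0.        ,   1.        ]]), 'origin': array([ 1.11525509, -1.01508845,  1.060582  ]), 'rotation': array([0.84917904, 0.22288217, 0.48595161])}
side {'camera_matrix': array([[454.96889057,   0.        , 285.79625984],
       [  0.        , 454.96889057, 208.30145065],
       [  0.        ,   0.        ,   1.        ]]), 'origin': array([ 0.29998733, -0.67513345,  0.84714731]), 'rotation': array([ 0.72569633, -0.1239347 , -0.34379936])}
{'camera_matrix': array([[325.1922621 ,   0.        , 282.46878697],
       [  0.        , 325.1922621 , 213.18880476],
       [  0.        ,   0.        ,   1.        ]]), 'tool_from_camera': array([[-6.05374022e-04,  9.60252276e-01,  2.79132942e-01,
         7.55164290e-02],
       [ 9.99999816e-01,  5.72099941e-04,  2.00670116e-04,
        -7.08443556e-04],
       [ 3.30019959e-05,  2.79133012e-01, -9.60252446e-01,
        -1.57920853e-01],
       [ 0.00000000e+00,  0.00000000e+00,  0.00000000e+00,
         1.00000000e+00]])}
{'clock': 0.15, 'joints': array([ 1.20740259,  0.43505685,  0.02502644,  1.57385668, -0.01155474,
        1.13402463, -0.07509129]), 'dq': array([ 9.87485217e-04, -2.37485026e-03, -1.55493120e-03, -3.16509479e-03,
       -3.62396376e-04,  8.11979375e-05,  5.33723747e-04]), 'joint_efforts': array([ 1.62098520e-03, -6.68262792e+01,  9.85784009e-01, -3.14691424e+01,
       -6.05253596e-02,  3.92629788e-02,  6.93875199e-05]), 'position': array([ 0.16096769, -0.60352272,  0.22614181]), 'ee_rot': array([-3.11379174e+00, -4.08206528e-01,  5.11441530e-04]), 'force': array([ 1.08946756,  0.89403115, -0.55800923]), 'ft_torque': array([ 0.03834967, -0.01912915, -0.02821875]), 'gripper_force': 0.0, 'width': 0.9983159791147178} 0.0188
```

```bash
python3 - <<'E'
s=open('h.py').read().replace("np.array(c['rotation'])@","cv2.Rodrigues(np.array(c['rotation']))[0]@")
open('h.py','w').write(s)
E
```

```text
(no output)
```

View pics/scene0.png

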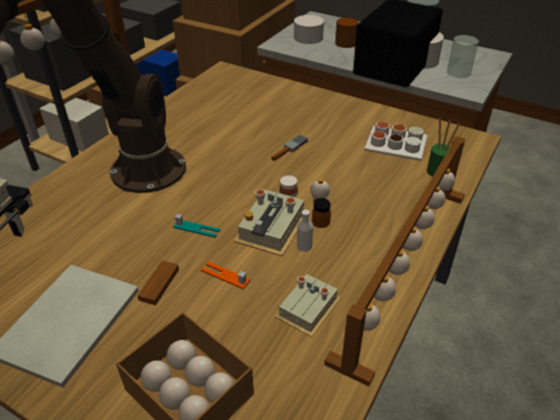

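View pics/side0.png

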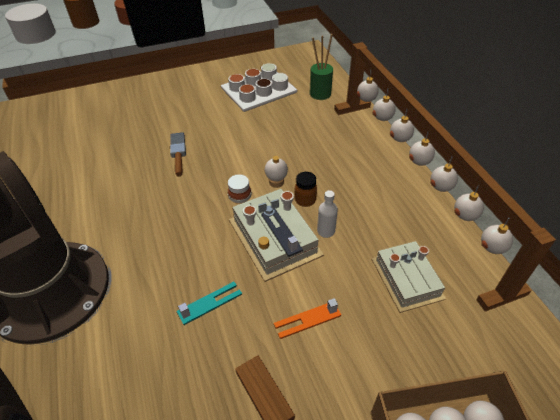

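The scene view shows the large mould at (270,218) with cups at (260,196) and (291,203), and the brass tin at (249,216). The side view has it at (275,232), with the post at about (293,243).
Candidates (scene view) are:
- Large mould (270,218) with the dark plate: chosen.
- Small mould (309,302): wrong size.
- Turquoise plate (197,227) and orange plate (226,273): wrong colour.

Close crop to check the choice.

```bash
python3 - <<'E'
from h import *
a=cv2.imread('pics/side0.png')[180:280,225:335]; b=cv2.imread('pics/scene0.png')[175:255,230:340]
f=lambda x,k:cv2.resize(x,None,fx=k,fy=k,interpolation=cv2.INTER_CUBIC)
A=f(a,3.6);B=f(b,3.6); h=max(A.shape[0],B.shape[0])
p=lambda x:cv2.copyMakeBorder(x,0,h-x.shape[0],0,0,cv2.BORDER_CONSTANT)
im=cv2.convertScaleAbs(np.hstack([p(A),p(B)]),alpha=1.5); print(im.shape); cv2.imwrite('pics/c1.png',im)
c=cam('side');d=np.load('pics/side0.npy')
for uv in[(249,211),(287,196),(268,210),(293,240),(264,242),(280,225),(240,220),(300,255)]:
    D=d[uv[1],uv[0]]; print(uv,dep(c,uv,D).round(3))
c=cam('scene');d=np.load('pics/scene0.npy')
for uv in[(260,193),(291,201),(278,200),(249,215),(268,218)]:
    D=d[uv[1],uv[0]]; print(uv,dep(c,uv,D).round(3))
E
```

```text
(360, 792, 3)
(249, 211) [ 0.452 -0.022  0.099]
(287, 196) [ 0.547 -0.007  0.097]
(268, 210) [ 0.497 -0.017  0.079]
(293, 240) [ 0.515 -0.128  0.094]
(264, 242) [ 0.46  -0.096  0.074]
(280, 225) [ 0.512 -0.053  0.061]
(240, 220) [ 0.433 -0.002  0.054]
(300, 255) [ 0.533 -0.123  0.026]
(260, 193) [ 0.458 -0.02   0.098]
(291, 201) [ 0.555 -0.01   0.101]
(278, 200) [ 0.513 -0.01   0.087]
(249, 215) [ 0.469 -0.096  0.076]
(268, 218) [ 0.512 -0.066  0.061]
```

View pics/c1.png

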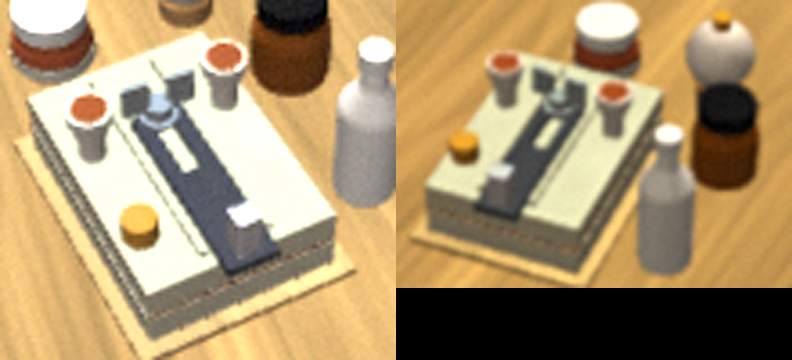

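The larger mould with the dark plate is confirmed. In the left crop the wings are at (135,100) and (178,85), the post at (243,225) and the tin at (140,225). I'm moving above the post for a close look.

apply_moves([
  [100,0.48,0.64,0,-0.02],
  [100,0.48,0.64,0,-0.02],
  [100,0.48,0.64,0,-0.02],
  [100,0.48,0.64,0,-0.02],
  [100,0.48,0.64,0,-0.02],
  [100,0.48,0.64,0,-0.02],
  [100,0.48,0.64,0,-0.02],
  [100,0.48,0.64,0,-0.02],
  [100,0.48,0.64,0,-0.02],
  [100,0.48,0.64,0,-0.02],
  [100,0.48,0.64,0,-0.02],
  [100,0,0,0,0],
], newtons=20)

```text
clock: 1.65
position: [0.4799, -0.1775, 0.2266]
ee_rot: [-3.13, -0.247, -0.001]
force: [0.6, -1.4, 0.7]
width: 0.997
gripper_force: 0.0
```

```bash
cat >> h.py <<'E'
def wray(uv,st):
    c=cam('wrist');K=np.array(c['camera_matrix']);T=np.array(c['tool_from_camera'])
    x=(np.array(uv,float)-K[:2,2])/K[0,0]; r=np.hypot(*x); s=np.sin(r)/max(r,1e-9)
    v=np.array([x[0]*s,-x[1]*s,-np.cos(r)])
    R=cv2.Rodrigues(np.array(st['ee_rot']))[0]
    return np.array(st['position'])+R@T[:3,3], R@T[:3,:3]@v
def wz(uv,st,z):
    o,r=wray(uv,st); return o+r*(z-o[2])/r[2]
def wdep(uv,st,d):
    o,r=wray(uv,st); x=(np.array(uv,float)-np.array(cam('wrist')['camera_matrix'])[:2,2])/325.192; return o+r*d/np.cos(np.hypot(*x))
def tri(o1,r1,o2,r2):
    A=np.stack([r1,-r2],1); t=np.linalg.lstsq(A,o2-o1,rcond=None)[0]; a,b=o1+r1*t[0],o2+r2*t[1]; return (a+b)/2,np.linalg.norm(a-b)
def wsnap(f):
    import pickle
    st=observe(); p,d=snap('wrist',f); pickle.dump(st,open('pics/'+f+'.pkl','wb')); return st,p,d
def wload(f):
    import pickle
    return pickle.load(open('pics/'+f+'.pkl','rb')),cv2.imread('pics/'+f+'.png'),np.load('pics/'+f+'.npy')
E
python3 - <<'E'
from h import *
st,p,d=wsnap('w1'); print(st['joints'].round(3))
cv2.imwrite('pics/w1b.png',cv2.convertScaleAbs(cv2.resize(p[:,:,::-1],(784,588),interpolation=cv2.INTER_CUBIC),alpha=1.4))
E
```

```text
[ 0.427  0.266 -0.218  1.831  0.063  1.051 -1.229]
```

View pics/w1b.png

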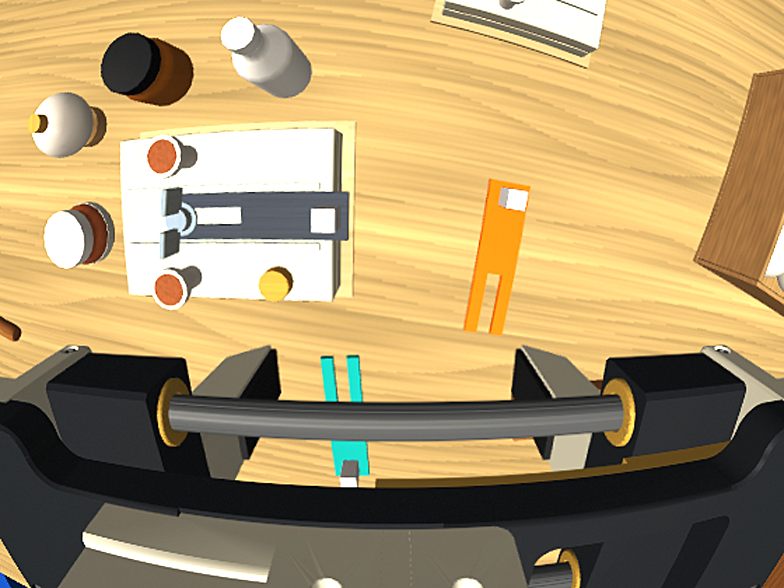

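The wrist view (1.4x) shows the post top at (323,220), the nut hub at (178,220) with wings at (170,203) and (168,243), cups at (164,156) and (170,290), and the tin at (275,284).

```bash
python3 - <<'E'
from h import *
st,a,d=wload('w1')
hsv=cv2.cvtColor(a,cv2.COLOR_BGR2HSV)
def blobs(m,mn=8):
    n,l,s,c=cv2.connectedComponentsWithStats(m.astype(np.uint8)); return [(c[i].round(1),s[i][4]) for i in range(1,n) if s[i][4]>mn]
red=((hsv[...,0]<9)|(hsv[...,0]>174))&(hsv[...,1]>110)
R=red.copy(); R[:,160:]=0; R[230:]=0
W=blobs(R,20); print('wrist red',W)
S=cv2.cvtColor(cv2.imread('pics/side0.png'),cv2.COLOR_BGR2HSV); m=((S[...,0]<9)|(S[...,0]>174))&(S[...,1]>110); m[:185]=0;m[225:]=0;m[:,:235]=0;m[:,300:]=0
Sd=blobs(m,8); print('side red',Sd)
cs=cam('side')
P=[]
for uv,_ in W:
    for uv2,_ in Sd:
        p,e=tri(*wray(uv,st),*ray(cs,uv2))
        if e<.006: print(uv,uv2,p.round(4),round(e,4)); 
    print('  z.096',wz(uv,st,.096).round(4))
# plate dark mask in wrist
g=a[...,0].astype(int)*0+hsv[...,2]
dk=(hsv[...,2]<110)&(hsv[...,1]>25); dk[:,:130]=0; dk[:,255:]=0; dk[:130]=0; dk[178:]=0
ys,xs=np.nonzero(dk); 
w=np.array([wz((x,y),st,.0625)[:2] for x,y in zip(xs,ys)])
r=cv2.minAreaRect((w*1000).astype(np.float32)); print('plate rect mm',r, dk.sum())
# post top
pt=np.zeros(dk.shape,bool); sub=hsv[143:172,215:246]; print(sub[::3,::2,2])
for uv in [(230,157),(120,157),(122,144),(120,172),(127,157),(150,157),(200,157),(196,203),(150,130),(180,190)]: print(uv,wdep(uv,st,d[uv[1],uv[0]]).round(4))
E
```

```text
wrist red [(array([ 62.1, 148.2]), np.int32(24))]
side red [(array([245.1, 193.6]), np.int32(36)), (array([237. , 196.1]), np.int32(19))]
[ 62.1 148.2] [245.1 193.6] [ 0.4856  0.1538 -0.0266] 0.0044
[ 62.1 148.2] [237.  196.1] [ 0.4743  0.2034 -0.0849] 0.0023
  z.096 [0.5054 0.0606 0.096 ]Traceback (most recent call last):
  File "<stdin>", line 22, in <module>
  File "h.py", line 20, in wz
    o,r=wray(uv,st); return o+r*(z-o[2])/r[2]
        ~~~~^^^^^^^
  File "h.py", line 14, in wray
    c=cam('wrist');K=np.array(c['camera_matrix']);T=np.array(c['tool_from_camera'])
  File "h.py", line 3, in cam
    def cam(n): return imaging.camera_params(n)
                       ~~~~~~~~~~~~~~~~~~~~~^^^
ValueError: time passes only in moves, steps and waits
```

```bash
sed -i 's/^def cam(n).*/import functools\n@functools.lru_cache(None)\ndef cam(n): return imaging.camera_params(n)/' h.py; python3 - <<'E'
from h import *
st,a,d=wload('w1')
hsv=cv2.cvtColor(a,cv2.COLOR_BGR2HSV)
def blobs(m,mn=8):
    n,l,s,c=cv2.connectedComponentsWithStats(m.astype(np.uint8)); return [(c[i].round(1),s[i][4]) for i in range(1,n) if s[i][4]>mn]
S=cv2.cvtColor(cv2.imread('pics/side0.png'),cv2.COLOR_BGR2HSV)
print(hsv[111,117],hsv[206,122],S[211,249],S[197,287],hsv[150,200],hsv[157,230])
def rd(h): return (h[...,0]<12)&(h[...,1]>100)
m=rd(hsv); m[:,140:]=0;m[:,:100]=0;m[:95]=0;m[222:]=0; W=blobs(m,30)
m=rd(S); m[:185]=0;m[225:]=0;m[:,:240]=0;m[:,296:]=0; Sd=blobs(m,8); print(W,Sd)
cs=cam('side')
for uv,_ in W:
    for uv2,_ in Sd:
        p,e=tri(*wray(uv,st),*ray(cs,uv2))
        if e<.008: print(uv,uv2,p.round(4),round(e,4))
    print('  z.096',wz(uv,st,.096).round(4))
dk=(hsv[...,2]<120); dk[:,:140]=0; dk[:,255:]=0; dk[:130]=0; dk[178:]=0
ys,xs=np.nonzero(dk); w=np.array([wz((x,y),st,.0625)[:2] for x,y in zip(xs,ys)])
print('plate rect mm',cv2.minAreaRect((w*1000).astype(np.float32)), dk.sum())
print(hsv[140:176:3,216:246:2,2])
for uv in [(230,157),(120,157),(122,144),(120,172),(127,157),(150,157),(200,157),(196,203),(150,130),(180,190)]: print(uv,wdep(uv,st,d[uv[1],uv[0]]).round(4))
E
```

```text
[ 10 181 155] [ 10 181 155] [ 10 173 137] [  9 181 134] [113  30  77] [108  13 202]
[(array([115.2, 111.3]), np.int32(391)), (array([120.1, 206.5]), np.int32(353))] [(array([244.7, 194. ]), np.int32(69)), (array([286.7, 195.1]), np.int32(55)), (array([249.1, 209.8]), np.int32(55))]
[115.2 111.3] [286.7 195.1] [ 0.5468 -0.0047  0.0974] 0.0002
  z.096 [ 0.5468 -0.004   0.096 ]
[120.1 206.5] [249.1 209.8] [ 0.4533 -0.0163  0.0968] 0.0002
  z.096 [ 0.453  -0.0157  0.096 ]
plate rect mm ((510.8664855957031, -78.0077896118164), (47.50727462768555, 117.39579010009766), 6.2320122718811035) 3123
[[ 77  78  79  77  78  78  79  79  79  79  79  78  80  78  80]
 [ 75  74  75  76  74  77  77  76  77  75  76  76  78  78  78]
 [ 75  76  76  74  76  78  73  72  71  72  70  70  75  74  76]
 [ 80  79  78 162 176 199 203 210 213 210 209 210  60  66  84]
 [ 75  76  72 190 216 206 210 213 206 205 212 211  56  64  76]
 [ 73  73  70 205 206 211 213 205 206 211 205 210  57  66  79]
 [ 79  78  75 209 212 211 204 205 211 205 209 198  56  65  81]
 [ 77  77  73 162 214 203 206 211 205 207 200 193  56  65  81]
 [ 76  76  72 194 215 216 218 210 211 202 204 194  59  77  75]
 [ 75  76  76  72  68  69  67  65  64  63  60  65  75  77  77]
 [ 68  63  62  61  63  63  62  64  66  66  70  75  78  77  75]
 [152 132 148 143 141 115 173 212 212 213 201  72  87  55 195]]
(230, 157) [ 0.5156 -0.1227  0.0925]
(120, 157) [ 0.5001 -0.0054  0.0803]
(122, 144) [ 0.5153 -0.0128  0.092 ]
(120, 172) [ 0.4878 -0.0138  0.0947]
(127, 157) [ 0.5008 -0.013   0.079 ]
(150, 157) [ 0.4998 -0.0298  0.056 ]
(200, 157) [ 0.5073 -0.0872  0.0613]
(196, 203) [ 0.4617 -0.0905  0.0724]
(150, 130) [ 0.5287 -0.027   0.056 ]
(180, 190) [ 0.4683 -0.0672  0.0553]
```

apply_moves([
  [50,0.3,0.46,0,-0.067],
  [50,0.29,0.455,0,0],
  [50,0,0,-0.6,0],
  [50,0,0,-0.6,0],
  [50,0,0,-0.4,0],
  [50,0,0,0,0],
  [50,0,0,0,0],
])

```text
clock: 2.58
position: [0.5136, -0.1275, 0.1316]
ee_rot: [3.136, 0.182, 0.001]
force: [0.3, 0.1, 0.4]
width: 0.502
gripper_force: 0.0
```

```bash
python3 - <<'E'
from h import *
st,a,d=wsnap('w2'); print(st['position'],st['ee_rot'],st['joints'].round(3))
h=cv2.cvtColor(a,cv2.COLOR_BGR2HSV)
cv2.imwrite('pics/w2b.png',cv2.convertScaleAbs(cv2.resize(a[...,::-1],(784,588),interpolation=cv2.INTER_CUBIC),alpha=1.4))
E
```

```text
[ 0.5135821  -0.12747055  0.13163398] [3.13572561e+00 1.82326776e-01 1.26908073e-03] [ 0.314  0.398 -0.226  1.907  0.116  0.848 -1.427]
```

View pics/w2b.png

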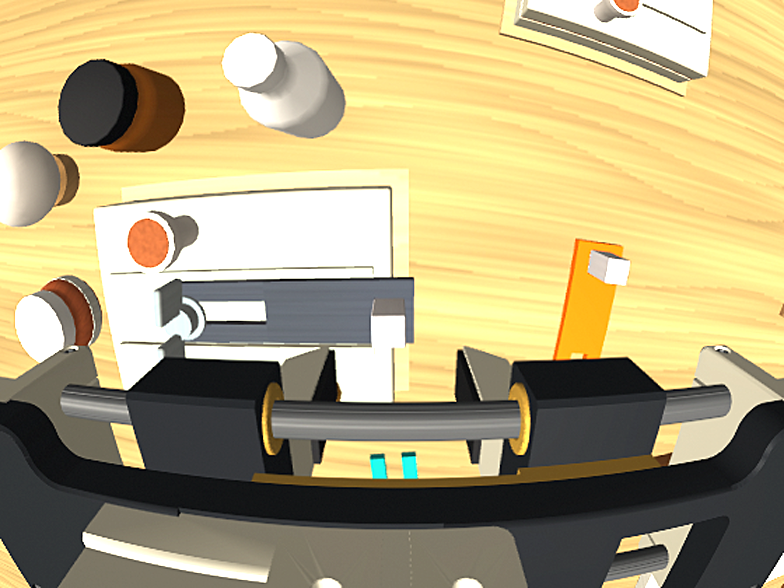

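Post top is at about (388,331), between the fingers at (325,380) and (470,380). Next I measure it exactly.

```bash
python3 - <<'E'
from h import *
st,a,d=wload('w2')
h=cv2.cvtColor(a,cv2.COLOR_BGR2HSV)
pts=np.array([[*wdep((x,y),st,d[y,x]),x,y] for y in range(195,262) for x in range(255,300) if d[y,x]>0])
q=pts[np.abs(pts[:,2]-np.percentile(pts[:,2],97))<.003]
q=pts[(pts[:,2]>.088)&(pts[:,2]<.098)]
print(len(q),q.min(0).round(4),q.max(0).round(4),np.median(q,0).round(4)); print(cv2.minAreaRect((q[:,:2]*1000).astype(np.float32)))
E
```

```text
620 [ 5.066e-01 -1.315e-01  8.820e-02  2.650e+02  2.230e+02] [ 5.242e-01 -1.144e-01  9.430e-02  2.890e+02  2.480e+02] [ 5.16e-01 -1.23e-01  9.25e-02  2.77e+02  2.36e+02]
((515.27197265625, -122.84724426269531), (16.427812576293945, 15.788561820983887), 6.783781051635742)
```

apply_moves([
  [50,0.03,0.08,-0.3,0],
  [50,0,0,-0.4,0],
  [50,0,0,-0.36,0],
  [50,0,0,0,0],
  [10,0,0,0,0],
  [10,0,0,0,0],
  [10,0,0,0,0],
  [10,0,0,0,0],
], newtons=15)

```text
clock: 3.62
position: [0.5155, -0.1222, 0.0678]
ee_rot: [3.136, 0.184, 0.002]
force: [-1.0, -0.9, 5.2]
width: 0.173
gripper_force: 15.0
```

apply_moves([
  [10,-0.012,0.1,0.02,0],
  [10,-0.012,0.1,0,0],
  [10,-0.012,0.1,0,0],
  [10,-0.012,0.1,0,0],
  [10,-0.012,0.1,0,0],
  [10,-0.012,0.08,0,0],
  [10,0,0,0,0],
])

```text
clock: 4.5
position: [0.5108, -0.0865, 0.0684]
ee_rot: [-3.136, -0.185, 0.0]
force: [0.3, -0.2, -3.4]
width: 0.172
gripper_force: 15.0
```

apply_moves([
  [10,-0.004,0.03,0,0],
  [10,-0.004,0.03,0,0],
  [10,0,0,0,0],
])

```text
clock: 4.88
position: [0.5103, -0.0833, 0.0683]
ee_rot: [-3.136, -0.184, 0.0]
force: [-0.4, -0.3, -2.9]
width: 0.177
gripper_force: 15.0
```

apply_moves([
  [10,-0.002,0.017,0,0],
  [10,0,0,0,0],
])

```text
clock: 5.12
position: [0.5102, -0.0827, 0.0684]
ee_rot: [3.136, 0.183, -0.0]
force: [-0.1, -0.8, -4.0]
width: 0.173
gripper_force: 15.0
```

apply_moves([
  [10,-0.002,0.017,0,0],
  [10,0,0,0,0],
])

```text
clock: 5.38
position: [0.5102, -0.0826, 0.0685]
ee_rot: [3.135, 0.182, 0.0]
force: [0.3, -4.8, -1.6]
width: 0.174
gripper_force: 15.0
```

apply_moves([
  [10,-0.002,0.02,0,0],
  [10,0,0,0,0],
])

```text
clock: 5.62
position: [0.5102, -0.0824, 0.0686]
ee_rot: [3.134, 0.181, 0.001]
force: [1.0, -8.8, -0.9]
width: 0.173
gripper_force: 15.0
```

apply_moves([
  [10,-0.002,0.02,0,0],
  [10,0,0,0,0],
])

```text
clock: 5.88
position: [0.5102, -0.0823, 0.0687]
ee_rot: [3.133, 0.18, 0.001]
force: [0.4, -12.2, -1.6]
width: 0.171
gripper_force: 15.0
```

The plate is at a firm stop: force rises with no travel. I release and rise.

apply_moves([
  [10,0.002,-0.025,0,0],
  [35,0,0,0,0],
  [45,0,0,0,0],
  [45,0,0,0,0],
  [45,0,0,0.4,0],
  [45,0,0,0.6,0],
  [45,0,0,0.8,0],
  [45,0,0,0.6,-0.2],
  [45,0,0,0,0],
])

```text
clock: 7.0
position: [0.5118, -0.0801, 0.2153]
ee_rot: [3.141, 0.026, 0.009]
force: [0.7, 0.6, -0.7]
width: 0.445
gripper_force: 0.0
```

```bash
python3 - <<'E'
from h import *
st,a,d=wsnap('w3'); print(st['position'],st['ee_rot'],st['joints'].round(3))
B=[]
for y in range(0,300):
  for x in range(0,420):
    if d[y,x]>0: B.append([*wdep((x,y),st,d[y,x]),x,y])
B=np.array(B)
near=B[(np.hypot(B[:,0]-.5,B[:,1]+.0105)<.031)]
print('max z',near[:,2].max())
w=near[near[:,2]>.087]; print(len(w),w.mean(0).round(4)); 
r=cv2.minAreaRect((w[:,:2]*1000).astype(np.float32)); print(r, np.percentile(w[:,2],[50,90,99]))
h=cv2.cvtColor(a,cv2.COLOR_RGB2BGR) if 0 else cv2.cvtColor(a,cv2.COLOR_RGB2HSV)
p=B[(B[:,2]>.09)&(B[:,2]<.096)&(np.hypot(B[:,0]-.510,B[:,1]+.082)<.02)]
print('post',len(p),cv2.minAreaRect((p[:,:2]*1000).astype(np.float32)))
x,y=w[:,3].mean(),w[:,4].mean(); print(x,y); x=int(x);y=int(y)
cr=a[max(0,y-60):y+60,max(0,x-60):x+100,::-1]; cv2.imwrite('pics/w3b.png',cv2.convertScaleAbs(cv2.resize(cr,None,fx=4,fy=4,interpolation=cv2.INTER_CUBIC),alpha=1.3)); print(max(0,x-60),max(0,y-60))
E
```

```text
[ 0.51183721 -0.0801122   0.21531563] [3.14097014 0.02607135 0.00912646] [ 0.231  0.284 -0.224  1.837  0.073  1.023 -1.577]
max z 0.10149553665408867
323 [ 5.019000e-01 -1.170000e-02  9.700000e-02  2.074489e+02  2.178173e+02]
((500.8192443847656, -10.98112678527832), (48.266143798828125, 4.9044718742370605), 1.0454741716384888) [0.09895385 0.10069764 0.10132126]
post 311 ((509.4065856933594, -82.00027465820312), (16.467060089111328, 16.008771896362305), 7.491086959838867)
207.44891640866874 217.8173374613003
147 157
```

View pics/w3b.png

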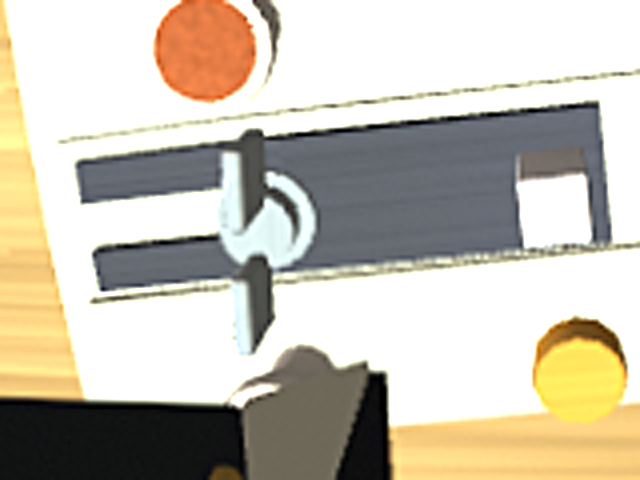

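The crop shows the plate home, with the slot end hidden under the nut flange at (270,220). The wings at (245,180) and (255,305) lie nearly along world x. I turn the hand half a turn up high so joint 7 has room, and move over the nut.

apply_moves([
  [45,-0.05,0.3,0,0.36],
  [45,-0.05,0.3,0,0.36],
  [45,-0.04,0.3,0,0.36],
  [45,-0.04,0.25,0,0.36],
  [45,0,0,0,0.36],
  [45,0,0,0,0.36],
  [45,0,0,0,0.36],
  [45,0,0,0,0.36],
  [45,0,0,0,0.36],
  [45,0,0,0,0.36],
  [45,0,0,0,0.36],
  [45,0,0,0,0.36],
])

```text
clock: 8.55
position: [0.4983, -0.0113, 0.211]
ee_rot: [-1.446, -2.787, 0.001]
force: [0.1, -0.3, 0.2]
width: 0.449
gripper_force: 0.0
```

apply_moves([
  [45,0,0,0,0.36],
  [45,0,0,0,0.36],
  [45,0,0,0,0.36],
  [45,0,0,0,0.36],
  [45,0,0,0,0.36],
  [45,0,0,0,0.16],
  [45,0,0,0,0],
  [45,0,0,0,0],
])

```text
clock: 9.55
position: [0.4988, -0.0114, 0.2117]
ee_rot: [0.022, -3.14, -0.001]
force: [-1.0, 1.1, 0.2]
width: 0.45
gripper_force: 0.0
```

```bash
python3 - <<'E'
from h import *
st,a,d=wsnap('w4'); print(st['position'],st['ee_rot'],st['joints'].round(3),st['ft_torque'])
R=cv2.Rodrigues(st['ee_rot'])[0]; print('yaw x',np.degrees(np.arctan2(R[1,0],R[0,0])), 'z',R[:,2])
B=np.array([[*wdep((x,y),st,d[y,x]),x,y] for y in range(420) for x in range(560) if d[y,x]>0])
near=B[(np.hypot(B[:,0]-.5,B[:,1]+.0105)<.028)]
w=near[(near[:,2]>.087)&(near[:,2]<.106)]
print(len(w),cv2.minAreaRect((w[:,:2]*1000).astype(np.float32)), np.percentile(w[:,2],[50,90,99]))
E
```

```text
[ 0.4987995  -0.0113577   0.21174523] [ 2.24462814e-02 -3.14049190e+00 -6.71561119e-04] [ 0.598  0.379 -0.884  1.842  0.33   1.077  1.174] [ 0.09287919 -0.12210767  0.04258509]
yaw x -179.1809721273076 z [-1.02350003e-03  4.20363465e-04 -9.99999388e-01]
280 ((499.72265625, -10.590052604675293), (48.29134750366211, 4.512511730194092), 0.922820508480072) [0.10001253 0.10101829 0.10180651]
```

apply_moves([
  [45,0.025,0.01,-0.7,0],
  [45,0,0,-0.7,0],
  [45,0,0,-0.4,0],
  [45,0,0,-0.33,0],
  [45,0,0,0,0],
  [45,0,0,0,0],
])

```text
clock: 10.35
position: [0.5011, -0.0106, 0.0852]
ee_rot: [-0.024, 3.141, 0.0]
force: [0.4, 0.6, 0.6]
width: 0.453
gripper_force: 0.0
```

```bash
python3 -c "
from h import *
s=observe();print(s['position'],s['ft_torque'],s['force'])"
```

```text
[ 0.50109761 -0.01057953  0.08523384] [ 0.10914577 -0.19238584 -0.04530634] [0.38240068 0.59927972 0.62206795]
```

apply_moves([
  [2,0,0,0,0],
  [2,0,0,0,0],
  [2,0,0,0,0],
  [2,0,0,0,0],
  [2,0,0,0,0],
], newtons=20)

```text
clock: 10.98
position: [0.5007, -0.0114, 0.0846]
ee_rot: [-0.024, 3.141, -0.001]
force: [-0.4, -2.8, 2.8]
width: 0.05
gripper_force: 20.0
```

```bash
python3 -c "
from h import *
s=observe();print(s['position'],s['ft_torque'],s['force'],s['width'])"
```

```text
[ 0.50073694 -0.0114163   0.08464638] [-0.51588168 -0.1142632  -0.02172855] [-0.44939452 -2.83337621  2.77597322] 0.049970374265199485
```

apply_moves([
  [2,0,0,-0.0028,-0.35],
  [2,0,0,-0.0028,-0.35],
  [2,0,0,-0.0028,-0.35],
  [2,0,0,0,0],
])

```text
clock: 11.48
position: [0.5007, -0.0116, 0.0841]
ee_rot: [0.791, 3.04, -0.002]
force: [0.0, -4.3, 2.4]
width: 0.051
gripper_force: 20.0
```

```bash
cat > t.py <<'E'
from h import *
s=observe();R=cv2.Rodrigues(s['ee_rot'])[0]
print('yaw',np.degrees(np.arctan2(R[1,0],R[0,0])).round(2),'T',s['ft_torque'].round(3),'F',s['force'].round(2),s['position'].round(4),'w',round(s['width'],3),'j7',s['joints'][6].round(3))
E
python3 t.py
```

```text
yaw 150.85 T [-0.974 -0.049 -0.014] F [ 0.04 -4.32  2.38] [ 0.5007 -0.0116  0.0841] w 0.051 j7 0.575
```

apply_moves([
  [2,0,-0.015,-0.0028,-0.35],
  [2,0,0,-0.0028,-0.35],
  [2,0,0,-0.0028,-0.35],
  [2,0,0,0,0],
])

```text
clock: 11.98
position: [0.5006, -0.0118, 0.0836]
ee_rot: [1.547, 2.734, -0.001]
force: [-1.5, -3.2, 4.7]
width: 0.05
gripper_force: 20.0
```

```bash
python3 t.py
```

```text
yaw 121.0 T [-0.662  0.179 -0.039] F [-1.51 -3.24  4.73] [ 0.5006 -0.0118  0.0836] w 0.05 j7 0.14
```

apply_moves([
  [2,0,-0.01,-0.002,-0.35],
  [2,0,0,-0.002,-0.35],
  [2,0,0,0,0],
])

```text
clock: 12.35
position: [0.5004, -0.0119, 0.0833]
ee_rot: [-1.996, -2.425, 0.0]
force: [-1.8, -1.5, 5.0]
width: 0.05
gripper_force: 20.0
```

```bash
python3 t.py
```

```text
yaw 101.08 T [-0.225  0.393 -0.015] F [-1.84 -1.46  5.03] [ 0.5004 -0.0119  0.0833] w 0.05 j7 -0.15
```

apply_moves([
  [2,0,0,-0.002,-0.35],
  [2,0,0,-0.002,-0.35],
  [2,0,0,0,0],
])

```text
clock: 12.72
position: [0.5003, -0.012, 0.0829]
ee_rot: [-2.387, -2.042, 0.001]
force: [-2.7, -0.8, 5.0]
width: 0.052
gripper_force: 20.0
```

```bash
python3 t.py
```

```text
yaw 81.08 T [-0.136  0.535 -0.006] F [-2.72 -0.78  5.01] [ 0.5003 -0.012   0.0829] w 0.052 j7 -0.443
```

apply_moves([
  [2,-0.01,0,-0.004,-0.35],
  [2,0,0,-0.004,-0.35],
  [2,0,0,0,0],
])

```text
clock: 13.1
position: [0.5001, -0.0119, 0.0826]
ee_rot: [-2.707, -1.595, 0.0]
force: [-2.1, -0.6, 4.7]
width: 0.052
gripper_force: 20.0
```

```bash
python3 t.py
```

```text
yaw 61.01 T [-0.125  0.427 -0.013] F [-2.08 -0.56  4.73] [ 0.5001 -0.0119  0.0826] w 0.052 j7 -0.737
```

apply_moves([
  [2,0,0,-0.004,-0.35],
  [2,0,0,-0.004,-0.35],
  [2,0,0,0,0],
])

```text
clock: 13.48
position: [0.5, -0.0119, 0.0822]
ee_rot: [-2.943, -1.099, 0.0]
force: [-2.6, 0.6, 7.8]
width: 0.048
gripper_force: 20.0
```

```bash
python3 t.py
```

```text
yaw 40.96 T [-0.07   0.698  0.026] F [-2.64  0.58  7.78] [ 0.5    -0.0119  0.0822] w 0.048 j7 -1.03
```

apply_moves([
  [2,-0.01,0,-0.004,-0.35],
  [2,0,0,0,0],
])

```text
clock: 13.72
position: [0.4999, -0.0118, 0.0821]
ee_rot: [-3.028, -0.838, -0.001]
force: [-1.2, 0.4, 7.2]
width: 0.053
gripper_force: 20.0
```

```bash
python3 t.py
```

```text
yaw 30.94 T [-0.034  0.388 -0.037] F [-1.24  0.38  7.24] [ 0.4999 -0.0118  0.0821] w 0.053 j7 -1.177
```

apply_moves([
  [2,0,0,-0.004,-0.35],
  [2,0,0,0,0],
])

```text
clock: 13.98
position: [0.4999, -0.0117, 0.0819]
ee_rot: [-3.089, -0.57, -0.001]
force: [-2.0, -0.0, 9.0]
width: 0.047
gripper_force: 20.0
```

```bash
python3 t.py
```

```text
yaw 20.92 T [ 0.088  0.475 -0.018] F [-2.   -0.01  9.02] [ 0.4999 -0.0117  0.0819] w 0.047 j7 -1.323
```

apply_moves([
  [2,0,0,0,-0.35],
  [2,0,0,0,0],
])

```text
clock: 14.22
position: [0.4998, -0.0117, 0.0818]
ee_rot: [-3.127, -0.298, -0.001]
force: [-1.8, 0.3, 6.8]
width: 0.053
gripper_force: 20.0
```

```bash
python3 t.py
```

```text
yaw 10.89 T [0.125 0.433 0.014] F [-1.8   0.33  6.81] [ 0.4998 -0.0117  0.0818] w 0.053 j7 -1.469
```

apply_moves([
  [2,0,0,0,-0.35],
  [2,0,0,0,0],
])

```text
clock: 14.48
position: [0.4998, -0.0116, 0.0817]
ee_rot: [-3.141, -0.024, -0.0]
force: [-1.8, 1.5, 6.0]
width: 0.052
gripper_force: 20.0
```

```bash
python3 t.py
```

```text
yaw 0.88 T [ 0.222  0.27  -0.03 ] F [-1.78  1.51  6.04] [ 0.4998 -0.0116  0.0817] w 0.052 j7 -1.614
```

apply_moves([
  [2,0,0,0,-0.35],
  [2,0,0,0,0],
])

```text
clock: 14.72
position: [0.4998, -0.0115, 0.0816]
ee_rot: [-3.131, 0.25, -0.0]
force: [-1.2, 2.2, 5.5]
width: 0.053
gripper_force: 20.0
```

```bash
python3 t.py
```

```text
yaw -9.12 T [0.363 0.305 0.005] F [-1.17  2.2   5.47] [ 0.4998 -0.0115  0.0816] w 0.053 j7 -1.759
```

apply_moves([
  [2,0,0,0,-0.3],
  [2,0,0,0,0],
])

```text
clock: 14.98
position: [0.4998, -0.0115, 0.0816]
ee_rot: [-3.104, 0.483, -0.0]
force: [-0.6, 2.4, 4.3]
width: 0.049
gripper_force: 20.0
```

```bash
python3 t.py
```

```text
yaw -17.69 T [0.512 0.173 0.341] F [-0.58  2.43  4.34] [ 0.4998 -0.0115  0.0816] w 0.049 j7 -1.883
```

apply_moves([
  [2,0,0,0,-0.3],
  [2,0,0,0,0],
])

```text
clock: 15.22
position: [0.4998, -0.0115, 0.0815]
ee_rot: [-3.059, 0.715, -0.0]
force: [-0.4, 3.0, 3.4]
width: 0.066
gripper_force: 20.7
```

```bash
python3 t.py
```

```text
yaw -26.31 T [ 0.822 -0.049  0.338] F [-0.43  3.03  3.37] [ 0.4998 -0.0115  0.0815] w 0.066 j7 -2.007
```

It bears at 0.34 N m, and the last step only slipped in the capped grip (opening widened to 0.066). It is snug, so I stop, release and rise.

apply_moves([
  [30,0,0,0,0],
  [30,0,0,0,0],
  [30,0,0,0,0],
  [30,0,0,0.3,0],
  [30,0,0,0.5,0],
  [30,0,0,0.7,0],
  [30,0,0,0.7,0],
  [30,0,0,0,0],
])

```text
clock: 16.23
position: [0.5014, -0.0126, 0.2166]
ee_rot: [-3.054, 0.727, -0.009]
force: [-0.3, -0.3, -0.2]
width: 0.298
gripper_force: 0.0
```

```bash
python3 t.py; python3 - <<'E'
from h import *
st,a,d=wsnap('w5')
B=np.array([[*wdep((x,y),st,d[y,x]),x,y] for y in range(420) for x in range(560) if d[y,x]>0])
near=B[(np.hypot(B[:,0]-.5,B[:,1]+.0105)<.028)]
w=near[(near[:,2]>.085)&(near[:,2]<.104)]
print(len(w),cv2.minAreaRect((w[:,:2]*1000).astype(np.float32)), np.percentile(w[:,2],[50,90,99]))
p=B[(B[:,2]>.09)&(B[:,2]<.096)&(np.hypot(B[:,0]-.510,B[:,1]+.082)<.02)]
print('post',len(p),cv2.minAreaRect((p[:,:2]*1000).astype(np.float32)))
cv2.imwrite('pics/w5b.png',cv2.convertScaleAbs(cv2.resize(a[...,::-1],(784,588),interpolation=cv2.INTER_CUBIC),alpha=1.3))
E
```

```text
yaw -26.78 T [ 0.062  0.033 -0.068] F [-0.28 -0.33 -0.22] [ 0.5014 -0.0126  0.2166] w 0.298 j7 -2.058
267 ((500.35003662109375, -10.829587936401367), (5.045718193054199, 48.45903778076172), 71.2303237915039) [0.09666585 0.09766376 0.09845943]
post 322 ((509.9205627441406, -81.92843627929688), (16.762510299682617, 16.215402603149414), 7.332634925842285)
```

View pics/w5b.png

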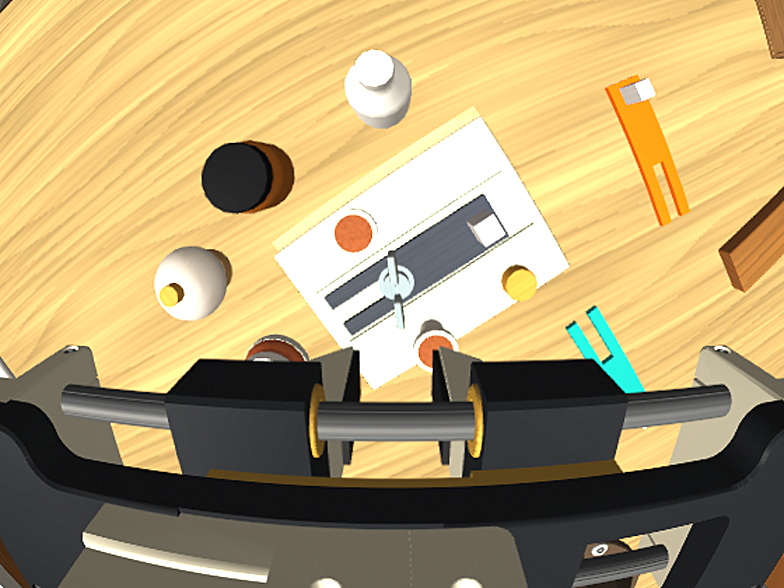

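The wrist view shows the nut at (397,285), the post at (487,227), and cups (353,233) and (435,350) and the tin (520,283) in place. The nut has turned about 200° and the plate is home, so I hand the job in.

```bash
python3 -c "
from cell import arm
print(arm.sign_off())"
```

```text
the job is handed in; nothing more can be done
None
```

The job is handed in: the plate was pushed home against the stud until it stopped firmly, and the wing nut was turned about 200° clockwise, reading 0.34 N m before the 20 N grip slipped on the last step, with the cups and tin left in place.

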